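# Stow a vial in the marked bin of a covered carousel

### The job

Turn the sample carousel by its rim posts until the bin marked by the pair of posts is lined up with the opening in the white cover. Stand the short vial upright in that bin, then gently turn the carousel at least a quarter turn so that the vial, still standing, goes right under the cover. Leave the tall vial, the jar and the dish where they are.

Things in the scene. Friction and masses are not known exactly. Their poses are not given: they have to be found in the camera images.
- stand: Fixed stand of the carousel; origin on the worktop on the vertical axle. Carries the fixed white cover: plate of 112 mm radius, underside 62 mm and top 66 mm above the worktop, steel nut on the axle (radius 16 mm, top 78 mm). The cover is a 270 degree sector: the missing quarter, 45 degrees either side of this body's -x axis, is the opening.
- carousel (a joint): Angle of the turning grey part about the axle, rad, anticlockwise from above positive, unlimited; at 0 or any whole turn the bin with the pair of posts is exactly in the opening. Stays where left; about 1.5 N at a post turns it. Its deck has 149 mm radius, top 14 mm above the worktop. Each wrong bin has one post in the middle of its rim; the right bin two, 44 mm apart, evenly about its middle.
- bin (a point): Middle of the floor of the right bin (with the pair of posts), 66 mm from the axle, 14 mm above the worktop; turns with the carousel. The four bins are quarter circles on the deck, between a hub (radius 22 mm), a ring wall (106 to 109 mm from the axle, top 50 mm above the worktop) and dividers 3 mm thick (top 58 mm above the worktop).
- window (a point): Middle of the opening in the cover, 66 mm from the axle, at the height of the cover's top (66 mm above the worktop); fixed. The point bin lies right below it when the bin is lined up.
- pair_post_a (a point): Free top centre of a post of the pair that marks the right bin (the pair's clockwise one, seen from above): white upright post, 12 mm diameter, its top 68 mm above the worktop and 54 mm above the deck it stands on, 136 mm from the axle. It turns with the carousel.
- pair_post_b (a point): Free top centre of a post of the pair that marks the right bin (the pair's anticlockwise one, seen from above): white upright post, 12 mm diameter, its top 68 mm above the worktop and 54 mm above the deck it stands on, 136 mm from the axle. It turns with the carousel.
- single_post_1 (a point): Free top centre of a single rim post (the only post beside one of the three wrong bins, a quarter turn anticlockwise from the right bin): white upright post, 12 mm diameter, its top 68 mm above the worktop and 54 mm above the deck it stands on, 136 mm from the axle. It turns with the carousel.
- single_post_2 (a point): Free top centre of a single rim post (the only post beside one of the three wrong bins, opposite the right bin): white upright post, 12 mm diameter, its top 68 mm above the worktop and 54 mm above the deck it stands on, 136 mm from the axle. It turns with the carousel.
- single_post_3 (a point): Free top centre of a single rim post (the only post beside one of the three wrong bins, a quarter turn clockwise from the right bin): white upright post, 12 mm diameter, its top 68 mm above the worktop and 54 mm above the deck it stands on, 136 mm from the axle. It turns with the carousel.
- vial_mid (a point): Centre (half-way up, 21 mm above its foot) of the short vial: a loose glass vial with a tan snap cap, 16 mm diameter, 42 mm high, standing on the worktop to the left or right of the carousel. z is its long axis. It clears the cover by 6 mm when standing in a bin, and topples if the carousel is jerked (safe at 60 mm/s at the posts with soft starts and stops).
- tall_vial: Bystander: tall vial with a black cap, 22 mm diameter, 96 mm high; origin at its foot. Left or right of the carousel, on the side where the short vial is not.
- jar: Bystander: white jar, 60 mm diameter, 76 mm high; origin at its foot.
- dish: Bystander: flat covered dish, 57 mm diameter, 14 mm high; origin at its foot.
- short_vial: The short vial itself; origin at the centre of its foot, 21 mm below vial_mid.

How it is judged (in metres and radians):
On the way, in this order (a step that is already met when the one before it is completed fails the run):
1. the bin with the pair of posts is lined up with the opening (middles within 14 mm), the vial not yet in it (horizontal distance between bin and window below 0.014 m and horizontal distance between vial_mid and bin above 0.08 m), for 0.2 s.
2. the short vial stands released in that bin, the bin still in the opening (horizontal distance between vial_mid and bin below 0.05 m and z of vial_mid in the frame of bin below 0.026 m and angle between vial_mid's own z axis and vertical below 0.2 rad and horizontal distance between bin and window below 0.02 m and contact force between short_vial and the fingers below 0.05 N), for 0.2 s.
At the end, for the whole second after the job is handed in: The short vial stands in the bin with the pair of posts (within 50 mm of the bin's middle, leaning under 0.2 rad); that bin is turned about a quarter turn or more away, so that the vial's centre is under 25 mm from the axle towards the opening, or beyond; the carousel is at rest (horizontal distance between vial_mid and bin below 0.05 m and z of vial_mid in the frame of bin below 0.026 m and angle between vial_mid's own z axis and vertical below 0.2 rad and x of vial_mid in the frame of stand above -0.025 m and velocity of joint carousel between -0.05 and 0.05 rad/s); the robot touches nothing.
It fails at once if the tall vial is moved over 30 mm or tipped (distance of tall_vial from where it was at the start of the episode above 0.03 m or angle between tall_vial's own z axis and vertical above 0.5 rad).
It fails at once if the jar is moved over 30 mm or tipped (distance of jar from where it was at the start of the episode above 0.03 m or angle between jar's own z axis and vertical above 0.5 rad).
It fails at once if the dish is moved over 30 mm or tipped (distance of dish from where it was at the start of the episode above 0.03 m or angle between dish's own z axis and vertical above 0.5 rad).
It also fails if it takes over 72 s, if anything falls off the work surface, if the arm or the gripper's body presses on something with over 40 N, if the wrist force passes 120 N, or if a joint passes its speed limit or range.

### The arm

A 6-joint arm with a two-finger parallel gripper is mounted at the origin on a cart in front of the work surface, level with it; the furniture and walls round the work are solid. World frame = base frame: x ahead of the robot, y to its left, z up, the work surface at z = 0. Lengths are in m, angles in degrees, forces in N, time in s.
With the tool pointing down it reaches from about 0.3 to 0.75 m from the base axis. Payload 8.5 kg.
Tool frame: the origin (TCP) lies at the very end of the fingers, on their centre line; the grasp point (between the pads) lies 19 mm behind it (env.grip_depth is the z of the grasp point in the tool frame, in m); z points along the fingers, y is the direction in which the jaws open and shut (so a half turn about z gives the same grasp; the last joint's range is limited). The gripper opens to 85 mm and grips with 20 to 120 N. Pads are 22 mm wide; open, the fingers measure 114 mm over their backs; the gripper's body (76 mm by 85 mm) begins 54 mm behind the grasp point. The pads swing forward as they close: fully open they stand 13 mm farther back than shut.
Start: joints at [-88.081, 21.807, 74.336, -0, 83.858, -12.336], TCP at [0.135, -0.533, 0.231] pointing down, gripper open.
Joint ranges: [-178.18, 178.18], [-50.72, 133.34], [12.68, 142.11], [-81.47, 261.47], [9.98, 163.14], [-165.26, 165.26]. Speed limits (degrees/s): [136.94, 136.94, 180, 180, 180, 180].

### API

Orientations are given as a 3x3 rotation matrix whose columns are the frame's x, y, z axes.
In Python, from rig import env gives the robot as it stands.
- The arm moves only by the tool apply_moves, never from a script. Its argument "plan" is a list of rows, each an object of numbers: "tx", "ty", "tz": the shift along the world's x, y, z in mm; "rx", "ry", "rz": the turn, a rotation vector about the world's x, y, z in rad; "jaw": the opening, from -1 (shut) to 1 (fully open). A call has 1 to 12 rows; each row is the pose to reach, as a shift and turn from the pose measured when the call began; what a row does not reach only later rows make up. A row lasts 1/10 s, in which the tool goes at most 50 mm and 8.59 degrees, less where a joint would pass 70% of its speed; a pose out of reach is approached as far as the arm can. A call with a gripper value outside its range is refused whole. The fingers move at their own pace and stop on an object; "grip_force" is the grip in N (left out, the last holds). Time passes only in rows, so rows that repeat a pose let the fingers close. It gives the time, the measured TCP pose, the force and the opening at its end, in the units of the state.
- env.observe(): the state, without advancing time (a new reading comes with each control period).
- env.get_image(name): name is "side" or "top"; returns a dict with "image" (480x640x3 uint8, red, green, blue), "intrinsics" (3x3 intrinsics, pixels), "k1" (the pictures are not rectified: a ray, as slopes to the right and down, at radius r is drawn at 1 + k1 r^2 times it, then the intrinsics apply), "world_from_camera" (4x4, takes a point from camera to world coordinates). Camera axes: x right, y up, looking along -z (the intrinsics and any distortion apply to the point x, -y, -z); pixel columns grow to the right and rows downward; lengths in m; the calibration is good to about 2 mm. A picture is of the moment at which its call begins. There is no depth.
- env.close_job(): hands the job in, once; it reports no verdict.
The state is a dict: "time_s": time; "q": joint angles; "qvel": joint speeds; "joint_efforts": joint torques, N m; "position": TCP position; "tool_rot": TCP orientation; "ft_force": force on the tool from outside, world axes, zero at the start; "wrist_torque": the same for the moment, N m; "grip_width": finger opening in m.
Only numpy, scipy, OpenCV 4.12 (cv2) and the standard library are available. Lean on these libraries where they do the work, as an engineer would, in place of code of your own. Each camera call takes 0.05 s, during which the arm holds its last target.

## Working session

There is one attempt and no reset: what is moved stays moved. The work goes in short steps, Python scripts to look and compute and a tool call to move; the robot and the scene stay as the last step left them, time stands still between calls to the robot, and variables do not carry over. Pictures are saved under pics/ and viewed, and the job is handed in when it is done.

Besides the shell and the picture viewer there is one more tool, called after "Call:" as name(argument=value, ...) on one line, values as JSON. apply_moves: Moves the arm, as the interface text tells. Its arguments: {"type":"object","properties":{"plan":{"type":"array","items":{"type":"object","properties":{"tx":{"type":"number"},"ty":{"type":"number"},"tz":{"type":"number"},"rx":{"type":"number"},"ry":{"type":"number"},"rz":{"type":"number"},"jaw":{"type":"number"}}}},"grip_force":{"type":"number"}},"required":["plan"]}

```bash
ls; mkdir -p pics
python3 - <<'E'
from rig import env
import cv2,numpy as np
s=env.observe();print(s['time_s'],s['position'],s['tool_rot'],s['grip_width'],env.grip_depth)
for n in('side','top'):
    d=env.get_image(n);cv2.imwrite(f'pics/{n}0.png',d['image'][:,:,::-1]);print(n,d['intrinsics'],d['k1'],d['world_from_camera'])
E
```

```text
pics
0.0 [ 0.13540756 -0.53275787  0.23073   ] [[ 9.69200893e-01  2.46271447e-01 -6.64468889e-05]
 [ 2.46271285e-01 -9.69199867e-01  1.43941821e-03]
 [ 2.90087288e-04 -1.41144937e-03 -9.99998962e-01]] 0.08517461038304354 -0.0187
side [[580.90578545   0.         311.63607187]
 [  0.         580.90578545 251.5117957 ]
 [  0.           0.           1.        ]] 0.05430810679340225 [[ 0.97781902  0.08615566 -0.1909114   0.2458109 ]
 [-0.20794796  0.50834841 -0.83566713 -1.36842274]
 [ 0.02505205  0.85683085  0.51498864  0.92440299]
 [ 0.          0.          0.          1.        ]]
top [[504.00776146   0.         311.77244963]
 [  0.         504.00776146 241.37882658]
 [  0.           0.           1.        ]] 0.024629409278324892 [[ 0.02698571  0.99110561 -0.13031282  0.41398319]
 [-0.99953063  0.0248615  -0.01790057 -0.0021097 ]
 [-0.01450158  0.13073472  0.99131132  1.23287016]
 [ 0.          0.          0.          1.        ]]
```

View pics/side0.png

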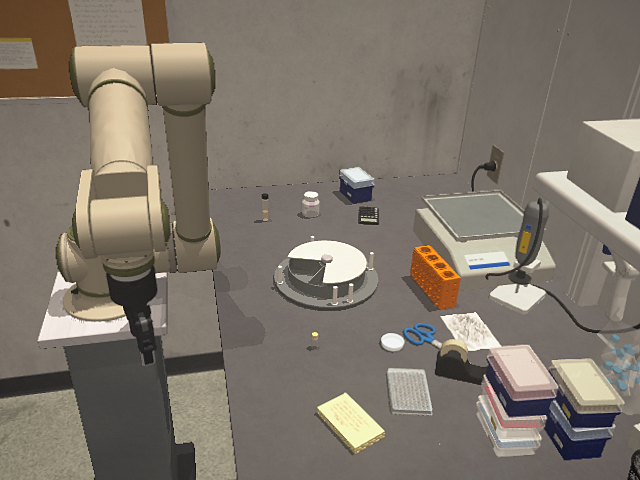

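View pics/top0.png

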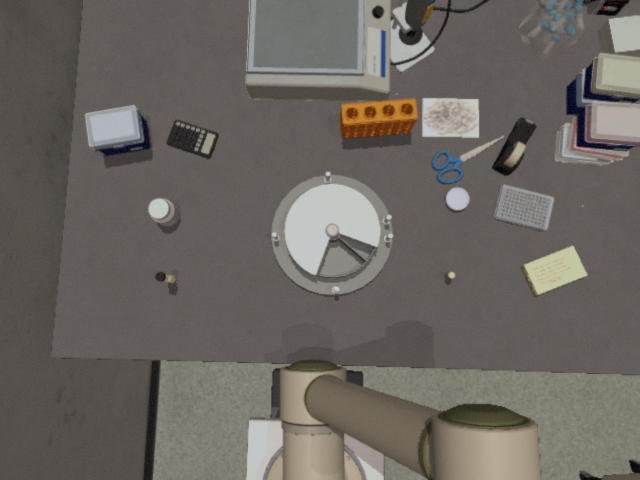

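```bash
cat > h.py <<'E'
import numpy as np,cv2
from rig import env
def px2w(d,uv,z):
    uv=np.atleast_2d(np.array(uv,float));K=d['intrinsics'];k1=d['k1'];T=d['world_from_camera']
    o=cv2.undistortPoints(uv.reshape(-1,1,2),K,np.array([k1,0,0,0.])).reshape(-1,2)
    r=np.c_[o[:,0],-o[:,1],-np.ones(len(o))]@T[:3,:3].T
    t=(np.broadcast_to(z,len(o))-T[2,3])/r[:,2]
    return T[:3,3]+r*t[:,None]
def w2px(d,P):
    T=np.linalg.inv(d['world_from_camera']);P=np.atleast_2d(P);c=P@T[:3,:3].T+T[:3,3]
    x,y=c[:,0]/-c[:,2],-c[:,1]/-c[:,2];f=1+d['k1']*(x*x+y*y);K=d['intrinsics']
    return np.c_[K[0,0]*x*f+K[0,2],K[1,1]*y*f+K[1,2]]
def crop(name,out,x0,y0,x1,y1,s):
    d=env.get_image(name);im=d['image'][y0:y1,x0:x1,::-1]
    cv2.imwrite(out,cv2.resize(im,None,fx=s,fy=s,interpolation=cv2.INTER_CUBIC));return d
E
python3 - <<'E'
from h import *
d=crop('top','pics/t1.png',265,165,405,305,4)
d=crop('side','pics/s1.png',265,225,405,365,4)
d=crop('top','pics/t2.png',420,170,490,300,4)
E
```

```text
(no output)
```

View pics/t1.png

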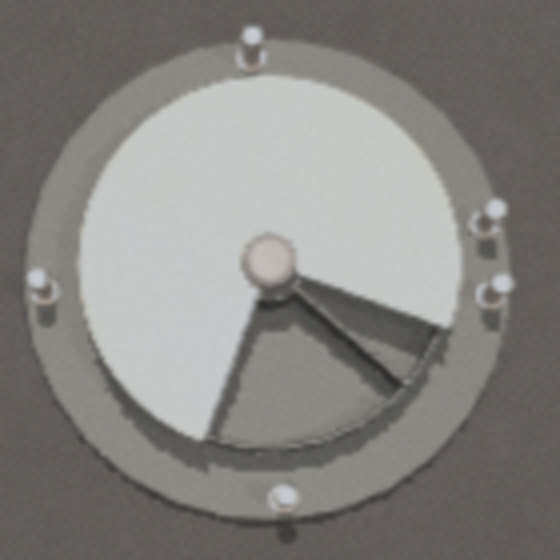

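View pics/s1.png

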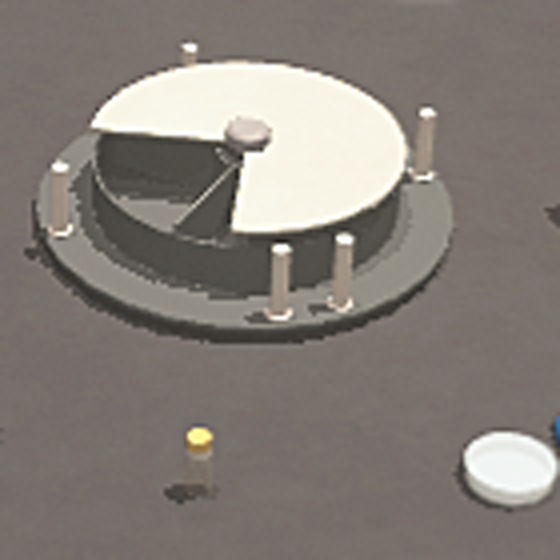

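View pics/t2.png

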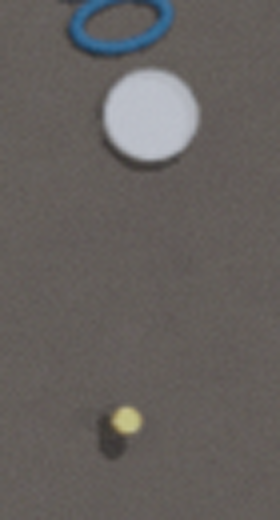

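```bash
cat >> h.py <<'E'
def c2p(pts,x0,y0,s): return (np.array(pts,float)+.5)/s-.5+[x0,y0]
from scipy.optimize import least_squares
def fitcar(P):  # order: pair_a(cw), pair_b(ccw), s1,s2,s3 ; centre+angle of bin direction
    h=np.arcsin(.022/.136);off=np.array([-h,h,np.pi/2,np.pi,-np.pi/2])
    f=lambda p:(p[:2]+.136*np.c_[np.cos(p[2]+off),np.sin(p[2]+off)]-P).ravel()
    m=P.mean(0);a=np.arctan2(*(P[:2].mean(0)-m)[::-1])
    r=least_squares(f,[*m,a]);return r.x,r.fun.reshape(-1,2)
E
python3 - <<'E'
from h import *
d=env.get_image('top');ds=env.get_image('side')
# pair on right (y neg). ccw from above: x up, y left -> ccw = from right to top. pair_b is the upper (larger x)
t=c2p([(503,284),(496,209),(252,36),(38,278),(285,494)],265,165,4)
P=px2w(d,t,.068)[:,:2];x,r=fitcar(P);print(P,x,np.degrees(x[2]),r*1000)
s=c2p([(282,249),(345,239),(428,113),(189,48),(60,166)],265,225,4)
Q=px2w(ds,s,.068)[:,:2];y,r=fitcar(Q);print(Q,y,np.degrees(y[2]),r*1000)
C=px2w(d,c2p([(270,258)],265,165,4),.078);print('nut',C)
E=px2w(d,c2p([(207,438),(447,327)],265,165,4),.066)[:,:2];v=E-x[:2];print(E,np.linalg.norm(v,axis=1),np.degrees(np.arctan2(v[:,1],v[:,0])))
E=px2w(ds,c2p([(93,129),(234,234)],265,225,4),.066)[:,:2];v=E-y[:2];print(E,np.linalg.norm(v,axis=1),np.degrees(np.arctan2(v[:,1],v[:,0])))
print('vial',px2w(d,c2p([(127,420)],420,170,4),.042),px2w(ds,c2p([(200,436)],265,225,4),.042))
print('dish',px2w(d,c2p([(151,115)],420,170,4),.014))
print('jar,tall',px2w(d,[(159,209),(160,277)],[.076,.096]))
E
```

```text
[[ 0.58520842 -0.16368003]
 [ 0.62942987 -0.15929516]
 [ 0.73005135 -0.01428493]
 [ 0.58200461  0.10739303]
 [ 0.4600427  -0.03945418]] [ 0.59487995 -0.02749593 -1.47749201] -84.65405669107422 [[ 0.27132138  0.5093553 ]
 [-0.14152258  0.22392314]
 [ 0.23703449 -0.54001843]
 [ 0.20435803  0.51947795]
 [-0.57119132 -0.71273796]]
[[ 0.58647551 -0.16377936]
 [ 0.63008517 -0.15965473]
 [ 0.73131865 -0.01490476]
 [ 0.58196741  0.10565348]
 [ 0.46053631 -0.04009991]] [ 0.59555572 -0.02819379 -1.47546494] -84.53791409362763 [[-0.04495675 -0.10794978]
 [ 0.14559778 -0.04434573]
 [-0.38045108 -0.34359485]
 [ 0.64287498  1.53520844]
 [-0.36306493 -1.03931808]]
nut [[ 0.59561187 -0.0276377   0.078     ]]
[[ 0.49120262  0.00624421]
 [ 0.55942137 -0.13166236]] [0.10902928 0.11003615] [ 161.97334032 -108.79873154]
[[ 0.49177557  0.00699166]
 [ 0.56027906 -0.13860771]] [0.10958255 0.11591237] [ 161.27136778 -107.71840354]
vial [[ 0.5000138  -0.31057414  0.042     ]] [[ 0.50084297 -0.30980939  0.042     ]]
dish [[ 0.68945136 -0.33407509  0.014     ]]
jar,tall [[0.63349313 0.3782803  0.076     ]
 [0.47369535 0.35901575 0.096     ]]
```

The cameras agree. Axle ≈ (0.595, -0.028), bin direction -84.6°, window direction -153.4°, so it needs about -69°. The short vial is at (0.500, -0.310). I'll cage single_post_3, near (0.460, -0.041), between the fingers.

Call:
apply_moves(plan=[{"tx": 27,"ty": 41,"tz": 0,"rz": 0.149,"jaw": 0.0},{"tx": 54,"ty": 82,"tz": 0,"rz": 0.298,"jaw": -0.4},{"tx": 81,"ty": 123,"tz": 0,"rz": 0.447,"jaw": -0.4},{"tx": 108,"ty": 164,"tz": -10,"rz": 0.596,"jaw": -0.4},{"tx": 135,"ty": 205,"tz": -20,"rz": 0.745,"jaw": -0.4},{"tx": 162,"ty": 246,"tz": -30,"rz": 0.894,"jaw": -0.4},{"tx": 189,"ty": 287,"tz": -40,"rz": 1.043,"jaw": -0.4},{"tx": 216,"ty": 328,"tz": -50,"rz": 1.192,"jaw": -0.4},{"tx": 243,"ty": 369,"tz": -60,"rz": 1.341,"jaw": -0.4},{"tx": 270,"ty": 410,"tz": -70,"rz": 1.49,"jaw": -0.4},{"tx": 297,"ty": 451,"tz": -80,"rz": 1.639,"jaw": -0.4},{"tx": 323,"ty": 492,"tz": -90,"rz": 1.788,"jaw": -0.4}])

```text
validation failed for argument at $.pl...
```

Call:
apply_moves(plan=[{"tx": 27.0,"ty": 41.0,"tz": 0.0,"rx": 0.0,"ry": 0.0,"rz": 0.149,"jaw": 0.5}])

```text
time_s: 0.45
position: [0.1608, -0.4945, 0.2303]
tool_rot: [[0.923, 0.385, -0.001], [0.385, -0.923, -0.0], [-0.001, 0.0, -1.0]]
ft_force: [1.3, 0.7, -0.3]
grip_width: 0.0731
```

```bash
python3 -c "
from h import *
s=env.observe();print(s['time_s'],s['position'],s['tool_rot'],s['grip_width'])"
```

```text
0.45 [ 0.1607501  -0.49446456  0.23032208] [[ 9.22724476e-01  3.85459632e-01 -6.42921808e-04]
 [ 3.85459370e-01 -9.22724676e-01 -4.96087514e-04]
 [-7.84461527e-04  2.09931856e-04 -9.99999670e-01]] 0.07308421158059521
```

Call:
apply_moves(plan=[{"tx": 27.0,"ty": 41.0,"tz": 0.0,"rx": 0.0,"ry": 0.0,"rz": 0.149,"jaw": 0.0},{"tx": 54.0,"ty": 82.0,"tz": 0.0,"rx": 0.0,"ry": 0.0,"rz": 0.298,"jaw": -0.4},{"tx": 81.0,"ty": 123.0,"tz": 0.0,"rx": 0.0,"ry": 0.0,"rz": 0.447,"jaw": -0.4},{"tx": 108.0,"ty": 164.0,"tz": -10.0,"rx": 0.0,"ry": 0.0,"rz": 0.596,"jaw": -0.4},{"tx": 135.0,"ty": 205.0,"tz": -20.0,"rx": 0.0,"ry": 0.0,"rz": 0.745,"jaw": -0.4},{"tx": 162.0,"ty": 246.0,"tz": -30.0,"rx": 0.0,"ry": 0.0,"rz": 0.894,"jaw": -0.4},{"tx": 189.0,"ty": 287.0,"tz": -40.0,"rx": 0.0,"ry": 0.0,"rz": 1.043,"jaw": -0.4},{"tx": 216.0,"ty": 328.0,"tz": -50.0,"rx": 0.0,"ry": 0.0,"rz": 1.192,"jaw": -0.4},{"tx": 243.0,"ty": 369.0,"tz": -60.0,"rx": 0.0,"ry": 0.0,"rz": 1.341,"jaw": -0.4},{"tx": 270.0,"ty": 410.0,"tz": -70.0,"rx": 0.0,"ry": 0.0,"rz": 1.49,"jaw": -0.4},{"tx": 290.0,"ty": 445.0,"tz": -80.0,"rx": 0.0,"ry": 0.0,"rz": 1.639,"jaw": -0.4},{"tx": 298.0,"ty": 453.0,"tz": -90.0,"rx": 0.0,"ry": 0.0,"rz": 1.788,"jaw": -0.4}])

```text
time_s: 1.65
position: [0.4598, -0.0383, 0.1399]
tool_rot: [[-0.583, 0.812, 0.001], [0.812, 0.583, -0.0], [-0.001, 0.001, -1.0]]
ft_force: [-0.4, -0.0, 0.1]
grip_width: 0.0257
```

Call:
apply_moves(plan=[{"tx": -1.0,"ty": -3.0,"tz": 0.0,"rx": 0.0,"ry": 0.0,"rz": 0.149,"jaw": -0.4},{"tx": -1.0,"ty": -3.0,"tz": 0.0,"rx": 0.0,"ry": 0.0,"rz": 0.298,"jaw": -0.4},{"tx": -1.0,"ty": -3.0,"tz": 0.0,"rx": 0.0,"ry": 0.0,"rz": 0.447,"jaw": -0.4},{"tx": -1.0,"ty": -3.0,"tz": -10.0,"rx": 0.0,"ry": 0.0,"rz": 0.596,"jaw": -0.4},{"tx": -1.0,"ty": -3.0,"tz": -20.0,"rx": 0.0,"ry": 0.0,"rz": 0.745,"jaw": -0.4},{"tx": -1.0,"ty": -3.0,"tz": -30.0,"rx": 0.0,"ry": 0.0,"rz": 0.894,"jaw": -0.4},{"tx": -1.0,"ty": -3.0,"tz": -40.0,"rx": 0.0,"ry": 0.0,"rz": 1.042,"jaw": -0.4},{"tx": -1.0,"ty": -3.0,"tz": -55.0,"rx": 0.0,"ry": 0.0,"rz": 1.042,"jaw": -0.4},{"tx": -1.0,"ty": -3.0,"tz": -70.0,"rx": 0.0,"ry": 0.0,"rz": 1.042,"jaw": -0.4},{"tx": -1.0,"ty": -3.0,"tz": -85.0,"rx": 0.0,"ry": 0.0,"rz": 1.042,"jaw": -0.4},{"tx": -1.0,"ty": -3.0,"tz": -98.0,"rx": 0.0,"ry": 0.0,"rz": 1.042,"jaw": -0.4},{"tx": -1.0,"ty": -3.0,"tz": -106.0,"rx": 0.0,"ry": 0.0,"rz": 1.042,"jaw": -0.6}])

```text
time_s: 2.85
position: [0.4586, -0.0412, 0.0332]
tool_rot: [[-0.996, -0.094, -0.0], [-0.094, 0.996, 0.001], [0.0, 0.001, -1.0]]
ft_force: [-0.2, -0.3, -1.0]
grip_width: 0.0171
```

```bash
cat > arc.py <<'E'
import sys
from h import *
# arc.py dtheta_deg rows : print rows around axle from the current tool pose, soft
s=env.observe();p=s['position']*1000;c=np.array([595.2,-27.8]);D=float(sys.argv[1]);n=int(sys.argv[2])
print(s['time_s'],p,'yang',np.degrees(np.arctan2(s['tool_rot'][1,1],s['tool_rot'][0,1])),'F',s['ft_force'],s['grip_width'])
v=p[:2]-c;print('r',np.linalg.norm(v),'ang',np.degrees(np.arctan2(v[1],v[0])))
R=float(sys.argv[3]) if len(sys.argv)>3 else np.linalg.norm(v)
for i in range(1,n+1):
    t=i/n;a=np.radians(D)*t;a0=np.arctan2(v[1],v[0])+a
    q=c+R*np.array([np.cos(a0),np.sin(a0)])-p[:2];print(i,np.round(q,1),round(a,3))
E
python3 arc.py -70 24 136
python3 -c "
from h import *
crop('side','pics/s2.png',265,225,405,365,4)"
```

```text
2.85 [458.63640453 -41.21792764  33.1600437 ] yang 95.39382067139712 F [-0.18062264 -0.32562653 -0.97688584] 0.017058881702005733
r 137.22119511874357 ang -174.38846846070732
1 [0.7 7. ] -0.051
2 [ 0.6 13.9] -0.102
3 [ 0.8 20.9] -0.153
4 [ 1.3 27.8] -0.204
5 [ 2.2 34.6] -0.255
6 [ 3.5 41.4] -0.305
7 [ 5.1 48.2] -0.356
8 [ 7.  54.8] -0.407
9 [ 9.3 61.4] -0.458
10 [11.9 67.8] -0.509
11 [14.8 74. ] -0.56
12 [18.1 80.2] -0.611
13 [21.6 86.1] -0.662
14 [25.5 91.9] -0.713
15 [29.6 97.4] -0.764
16 [ 34.  102.7] -0.814
17 [ 38.7 107.8] -0.865
18 [ 43.6 112.7] -0.916
19 [ 48.8 117.3] -0.967
20 [ 54.2 121.6] -1.018
21 [ 59.8 125.7] -1.069
22 [ 65.6 129.4] -1.12
23 [ 71.6 132.9] -1.171
24 [ 77.8 136.1] -1.222
```

View pics/s2.png

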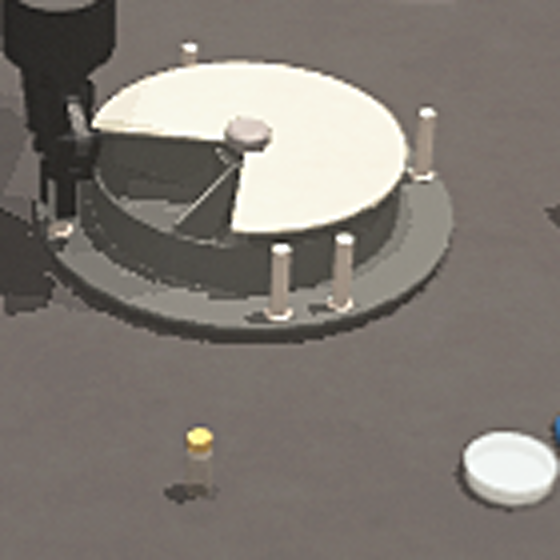

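The post is caged: its foot shows at (62,230) in the crop, below the fingers. Now turning.

Call:
apply_moves(plan=[{"tx": 0.7,"ty": 7.0,"tz": 0.0,"rx": 0.0,"ry": 0.0,"rz": -0.051,"jaw": -0.6},{"tx": 0.6,"ty": 14.0,"tz": 0.0,"rx": 0.0,"ry": 0.0,"rz": -0.102,"jaw": -0.6},{"tx": 0.8,"ty": 21.0,"tz": 0.0,"rx": 0.0,"ry": 0.0,"rz": -0.153,"jaw": -0.6},{"tx": 1.3,"ty": 28.0,"tz": 0.0,"rx": 0.0,"ry": 0.0,"rz": -0.204,"jaw": -0.6},{"tx": 2.2,"ty": 34.6,"tz": 0.0,"rx": 0.0,"ry": 0.0,"rz": -0.255,"jaw": -0.6},{"tx": 3.5,"ty": 41.4,"tz": 0.0,"rx": 0.0,"ry": 0.0,"rz": -0.305,"jaw": -0.6},{"tx": 5.1,"ty": 48.2,"tz": 0.0,"rx": 0.0,"ry": 0.0,"rz": -0.356,"jaw": -0.6},{"tx": 7.0,"ty": 54.8,"tz": 0.0,"rx": 0.0,"ry": 0.0,"rz": -0.407,"jaw": -0.6},{"tx": 9.3,"ty": 61.4,"tz": 0.0,"rx": 0.0,"ry": 0.0,"rz": -0.458,"jaw": -0.6},{"tx": 11.9,"ty": 67.8,"tz": 0.0,"rx": 0.0,"ry": 0.0,"rz": -0.509,"jaw": -0.6},{"tx": 14.8,"ty": 74.0,"tz": 0.0,"rx": 0.0,"ry": 0.0,"rz": -0.56,"jaw": -0.6},{"tx": 18.1,"ty": 80.2,"tz": 0.0,"rx": 0.0,"ry": 0.0,"rz": -0.611,"jaw": -0.6}])

```text
time_s: 4.1
position: [0.4762, 0.0393, 0.0328]
tool_rot: [[-0.868, 0.496, -0.001], [0.496, 0.868, 0.002], [0.002, 0.001, -1.0]]
ft_force: [-1.7, -0.9, -0.4]
grip_width: 0.0171
```

```bash
python3 arc.py -35 12 136
```

```text
4.1 [476.20424532  39.25623762  32.81274385] yang 60.269345380790064 F [-1.74117677 -0.94797306 -0.4095193 ] 0.01712081273142756
r 136.5889037806731 ang 150.59796231197373
1 [4.1 5.7] -0.051
2 [ 7.9 11.4] -0.102
3 [12. 17.] -0.153
4 [16.5 22.3] -0.204
5 [21.1 27.4] -0.255
6 [26.1 32.2] -0.305
7 [31.2 36.8] -0.356
8 [36.6 41.2] -0.407
9 [42.3 45.2] -0.458
10 [48.1 49. ] -0.509
11 [54.1 52.4] -0.56
12 [60.2 55.6] -0.611
```

Call:
apply_moves(plan=[{"tx": 3.9,"ty": 5.7,"tz": 0.0,"rx": 0.0,"ry": 0.0,"rz": -0.051,"jaw": -0.6},{"tx": 7.9,"ty": 11.4,"tz": 0.0,"rx": 0.0,"ry": 0.0,"rz": -0.102,"jaw": -0.6},{"tx": 12.0,"ty": 17.0,"tz": 0.0,"rx": 0.0,"ry": 0.0,"rz": -0.153,"jaw": -0.6},{"tx": 16.5,"ty": 22.3,"tz": 0.0,"rx": 0.0,"ry": 0.0,"rz": -0.204,"jaw": -0.6},{"tx": 21.1,"ty": 27.4,"tz": 0.0,"rx": 0.0,"ry": 0.0,"rz": -0.255,"jaw": -0.6},{"tx": 26.1,"ty": 32.2,"tz": 0.0,"rx": 0.0,"ry": 0.0,"rz": -0.305,"jaw": -0.6},{"tx": 31.2,"ty": 36.8,"tz": 0.0,"rx": 0.0,"ry": 0.0,"rz": -0.356,"jaw": -0.6},{"tx": 36.6,"ty": 41.2,"tz": 0.0,"rx": 0.0,"ry": 0.0,"rz": -0.407,"jaw": -0.6},{"tx": 42.3,"ty": 45.2,"tz": 0.0,"rx": 0.0,"ry": 0.0,"rz": -0.458,"jaw": -0.6},{"tx": 48.1,"ty": 49.0,"tz": 0.0,"rx": 0.0,"ry": 0.0,"rz": -0.509,"jaw": -0.6},{"tx": 54.1,"ty": 52.4,"tz": 0.0,"rx": 0.0,"ry": 0.0,"rz": -0.56,"jaw": -0.6},{"tx": 60.2,"ty": 55.6,"tz": 0.0,"rx": 0.0,"ry": 0.0,"rz": -0.611,"jaw": -0.6}])

```text
time_s: 5.3
position: [0.5362, 0.0951, 0.0331]
tool_rot: [[-0.425, 0.905, -0.001], [0.905, 0.425, 0.002], [0.002, 0.0, -1.0]]
ft_force: [-2.0, -0.3, 0.1]
grip_width: 0.017
```

Call:
apply_moves(plan=[{"tx": 0.0,"ty": 0.0,"tz": 0.0,"rx": 0.0,"ry": 0.0,"rz": 0.0,"jaw": -0.4},{"tx": 0.0,"ty": 0.0,"tz": 25.0,"rx": 0.0,"ry": 0.0,"rz": 0.0,"jaw": -0.4},{"tx": 0.0,"ty": 0.0,"tz": 60.0,"rx": 0.0,"ry": 0.0,"rz": 0.0,"jaw": -0.4},{"tx": 0.0,"ty": 0.0,"tz": 100.0,"rx": 0.0,"ry": 0.0,"rz": 0.0,"jaw": -0.4},{"tx": 0.0,"ty": 0.0,"tz": 120.0,"rx": 0.0,"ry": 0.0,"rz": 0.0,"jaw": -0.4}])

```text
time_s: 5.8
position: [0.5369, 0.095, 0.1567]
tool_rot: [[-0.426, 0.905, 0.004], [0.905, 0.426, 0.002], [-0.0, 0.005, -1.0]]
ft_force: [0.0, 0.9, -0.6]
grip_width: 0.0255
```

Run:
```python
from h import *
s=env.observe();print(s['time_s'],s['position'],s['q'])
d=crop('side','pics/s3.png',265,225,405,365,4)
d=crop('top','pics/t3.png',265,165,405,305,4)
# predicted tops
for dd,x0,y0 in((d,265,165),(env.get_image('side'),265,225)):
  h=np.arcsin(.022/.136);a=np.radians(-153.4)+np.array([-h,h,np.pi/2,np.pi,-np.pi/2])
  print((w2px(dd,np.c_[.5952+.136*np.cos(a),-.0278+.136*np.sin(a),0*a+.068])-[x0,y0]+.5)*4-.5)
```

```text
5.8 [0.53685325 0.0950367  0.15669714] [ -2.46378216  24.99327437  82.31627634   0.12299034  72.4515712
 -27.74175589]
[[335.21807793 486.08951004]
 [404.1657461  453.62788823]
 [479.43185793 163.84126137]
 [171.50107162  55.99584338]
 [ 58.3220189  359.7432279 ]]
[[ 73.78173007 187.39617316]
 [113.03283525 216.5177545 ]
 [378.85369893 226.59200935]
 [389.68497009  81.26383192]
 [129.30677435  61.04097653]]
```

View pics/s3.png

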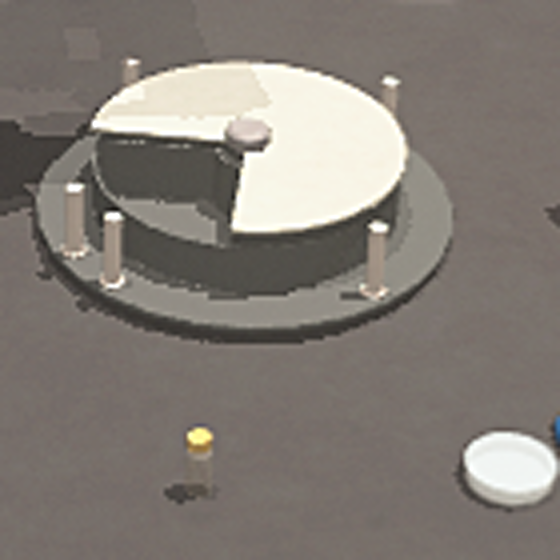

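View pics/t3.png

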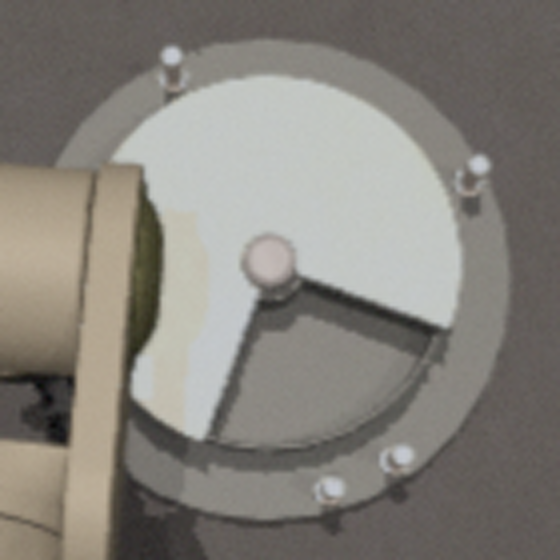

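Lined up: the pair shows in the opening and the side post tops match the prediction to a few crop pixels. In the top crop, pair tops are (331,488) and (399,456), about 1.5° off. Next, the vial.

Call:
apply_moves(plan=[{"tx": -4.0,"ty": -40.0,"tz": 0.0,"rx": 0.0,"ry": 0.0,"rz": 0.0,"jaw": 0.1},{"tx": -8.0,"ty": -85.0,"tz": 0.0,"rx": 0.0,"ry": 0.0,"rz": 0.0,"jaw": 0.1},{"tx": -12.0,"ty": -130.0,"tz": 0.0,"rx": 0.0,"ry": 0.0,"rz": 0.0,"jaw": 0.1},{"tx": -16.0,"ty": -175.0,"tz": 0.0,"rx": 0.0,"ry": 0.0,"rz": 0.0,"jaw": 0.1},{"tx": -20.0,"ty": -220.0,"tz": 0.0,"rx": 0.0,"ry": 0.0,"rz": 0.0,"jaw": 0.1},{"tx": -24.0,"ty": -265.0,"tz": 0.0,"rx": 0.0,"ry": 0.0,"rz": 0.024,"jaw": 0.1},{"tx": -28.0,"ty": -310.0,"tz": 0.0,"rx": 0.0,"ry": 0.0,"rz": 0.024,"jaw": 0.1},{"tx": -32.0,"ty": -350.0,"tz": -20.0,"rx": 0.0,"ry": 0.0,"rz": 0.024,"jaw": 0.1},{"tx": -35.0,"ty": -385.0,"tz": -40.0,"rx": 0.0,"ry": 0.0,"rz": 0.024,"jaw": 0.1},{"tx": -36.5,"ty": -402.0,"tz": -55.0,"rx": 0.0,"ry": 0.0,"rz": 0.024,"jaw": 0.1},{"tx": -36.5,"ty": -405.2,"tz": -65.0,"rx": 0.0,"ry": 0.0,"rz": 0.024,"jaw": 0.1},{"tx": -36.5,"ty": -405.2,"tz": -75.0,"rx": 0.0,"ry": 0.0,"rz": 0.024,"jaw": 0.1}])

```text
time_s: 7.15
position: [0.4998, -0.3094, 0.0781]
tool_rot: [[-0.448, 0.894, 0.001], [0.894, 0.448, 0.003], [0.002, 0.003, -1.0]]
ft_force: [0.1, 0.6, 0.8]
grip_width: 0.0469
```

Run:
```python
from h import *
s=env.observe();print(s['time_s'],s['position'],s['tool_rot'],s['grip_width'])
d=crop('side','pics/s4.png',255,225,395,365,4)
```

```text
7.15 [ 0.4997891  -0.30937392  0.07813948] [[-0.4477052   0.89418012  0.00140117]
 [ 0.89417865  0.44769961  0.00310011]
 [ 0.00214475  0.00264083 -0.99999421]] 0.04692551153055649
```

View pics/s4.png

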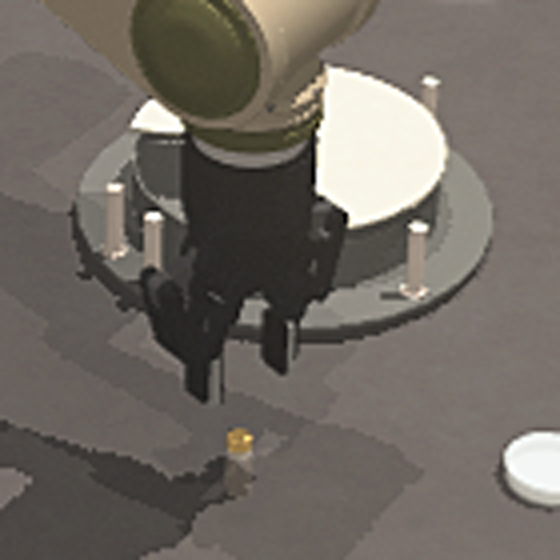

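Call:
apply_moves(plan=[{"tx": 0.6,"ty": -0.8,"tz": -20.0,"rx": 0.0,"ry": 0.0,"rz": 0.0,"jaw": 0.1},{"tx": 0.6,"ty": -0.8,"tz": -40.0,"rx": 0.0,"ry": 0.0,"rz": 0.0,"jaw": 0.1},{"tx": 0.6,"ty": -0.8,"tz": -53.0,"rx": 0.0,"ry": 0.0,"rz": 0.0,"jaw": 0.0},{"tx": 0.6,"ty": -0.8,"tz": -58.0,"rx": 0.0,"ry": 0.0,"rz": 0.0,"jaw": -0.2},{"tx": 0.6,"ty": -0.8,"tz": -58.0,"rx": 0.0,"ry": 0.0,"rz": 0.0,"jaw": -0.4},{"tx": 0.6,"ty": -0.8,"tz": -58.0,"rx": 0.0,"ry": 0.0,"rz": 0.0,"jaw": -0.55},{"tx": 0.6,"ty": -0.8,"tz": -58.0,"rx": 0.0,"ry": 0.0,"rz": 0.0,"jaw": -0.7},{"tx": 0.6,"ty": -0.8,"tz": -58.0,"rx": 0.0,"ry": 0.0,"rz": 0.0,"jaw": -0.8},{"tx": 0.6,"ty": -0.8,"tz": -58.0,"rx": 0.0,"ry": 0.0,"rz": 0.0,"jaw": -0.8},{"tx": 0.6,"ty": -0.8,"tz": -58.0,"rx": 0.0,"ry": 0.0,"rz": 0.0,"jaw": -0.8}], grip_force=25)

```text
time_s: 8.2
position: [0.5004, -0.3094, 0.0198]
tool_rot: [[-0.448, 0.894, 0.001], [0.894, 0.448, 0.004], [0.003, 0.003, -1.0]]
ft_force: [-0.3, 0.1, 5.6]
grip_width: 0.0143
```

Run:
```python
from h import *
s=env.observe();print(s['time_s'],s['position'],s['ft_force'],s['grip_width'])
d=crop('side','pics/s5.png',275,275,375,375,6)
```

```text
8.2 [ 0.50042169 -0.30944264  0.01979976] [-0.34230664  0.05226413  5.58023076] 0.014308951245815084
```

View pics/s5.png

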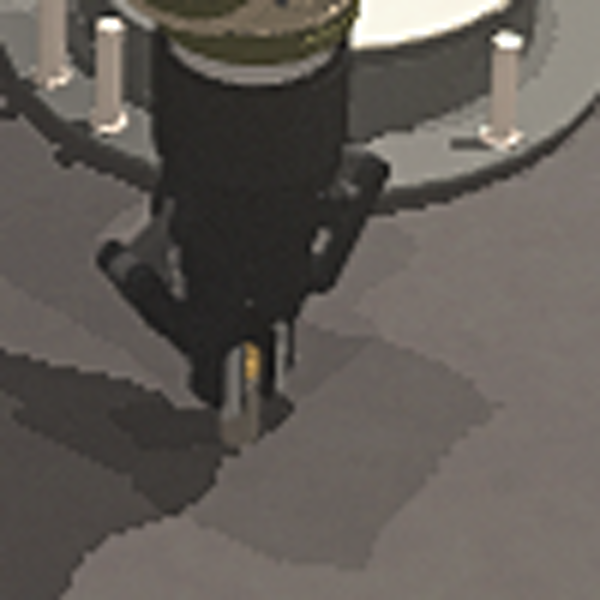

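Call:
apply_moves(plan=[{"tx": 0.0,"ty": 0.0,"tz": 15.0,"rx": 0.0,"ry": 0.0,"rz": 0.0,"jaw": -0.8},{"tx": 0.0,"ty": 0.0,"tz": 45.0,"rx": 0.0,"ry": 0.0,"rz": 0.0,"jaw": -0.8},{"tx": 0.0,"ty": 0.0,"tz": 80.0,"rx": 0.0,"ry": 0.0,"rz": 0.0,"jaw": -0.8},{"tx": 3.0,"ty": 25.0,"tz": 110.0,"rx": 0.0,"ry": 0.0,"rz": 0.0,"jaw": -0.8},{"tx": 7.0,"ty": 60.0,"tz": 120.0,"rx": 0.0,"ry": 0.0,"rz": 0.0,"jaw": -0.8},{"tx": 12.0,"ty": 100.0,"tz": 120.0,"rx": 0.0,"ry": 0.0,"rz": 0.0,"jaw": -0.8},{"tx": 17.0,"ty": 140.0,"tz": 120.0,"rx": 0.0,"ry": 0.0,"rz": 0.0,"jaw": -0.8},{"tx": 22.0,"ty": 180.0,"tz": 120.0,"rx": 0.0,"ry": 0.0,"rz": 0.0,"jaw": -0.8},{"tx": 26.0,"ty": 215.0,"tz": 120.0,"rx": 0.0,"ry": 0.0,"rz": 0.0,"jaw": -0.8},{"tx": 29.0,"ty": 238.0,"tz": 115.0,"rx": 0.0,"ry": 0.0,"rz": 0.0,"jaw": -0.8},{"tx": 30.4,"ty": 249.4,"tz": 110.0,"rx": 0.0,"ry": 0.0,"rz": 0.0,"jaw": -0.8},{"tx": 30.4,"ty": 249.4,"tz": 105.0,"rx": 0.0,"ry": 0.0,"rz": 0.0,"jaw": -0.8}])

```text
time_s: 9.45
position: [0.5308, -0.0592, 0.1245]
tool_rot: [[-0.45, 0.893, 0.001], [0.893, 0.45, 0.004], [0.003, 0.002, -1.0]]
ft_force: [-0.6, -0.7, -0.7]
grip_width: 0.0141
```

Run:
```python
from h import *
s=env.observe();print(s['time_s'],s['position'],s['ft_force'],s['grip_width'])
d=crop('side','pics/s6.png',255,205,375,325,5)
for z in(.012,.03): print((w2px(d,[[*s['position'][:2],s['position'][2]-.02+z]])-[255,205])*5)
```

```text
9.45 [ 0.5308058  -0.05924691  0.12446756] [-0.60960851 -0.67528621 -0.66770282] 0.014121613332805566
[[257.54677002 236.62959073]]
[[258.23605225 207.85031525]]
```

View pics/s6.png

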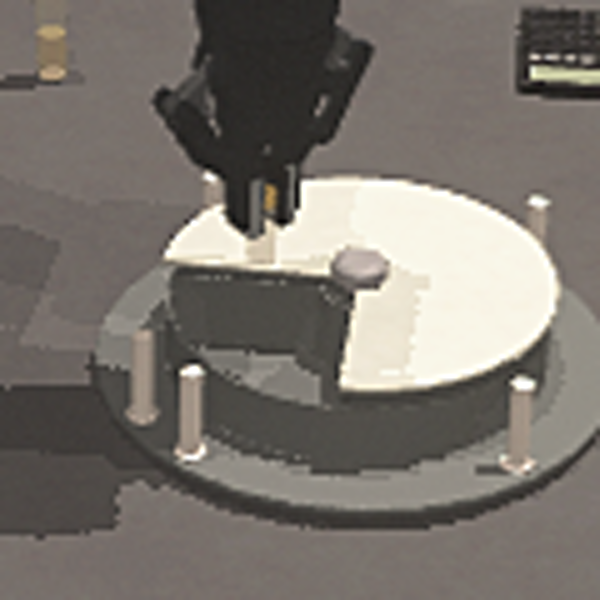

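Call:
apply_moves(plan=[{"tx": 0.0,"ty": -0.8,"tz": -15.0,"rx": 0.0,"ry": 0.0,"rz": 0.0,"jaw": -0.8},{"tx": 0.0,"ty": -0.8,"tz": -30.0,"rx": 0.0,"ry": 0.0,"rz": 0.0,"jaw": -0.8},{"tx": 0.0,"ty": -0.8,"tz": -45.0,"rx": 0.0,"ry": 0.0,"rz": 0.0,"jaw": -0.8},{"tx": 0.0,"ty": -0.8,"tz": -58.0,"rx": 0.0,"ry": 0.0,"rz": 0.0,"jaw": -0.8},{"tx": 0.0,"ty": -0.8,"tz": -68.0,"rx": 0.0,"ry": 0.0,"rz": 0.0,"jaw": -0.8},{"tx": 0.0,"ty": -0.8,"tz": -76.0,"rx": 0.0,"ry": 0.0,"rz": 0.0,"jaw": -0.8},{"tx": 0.0,"ty": -0.8,"tz": -82.0,"rx": 0.0,"ry": 0.0,"rz": 0.0,"jaw": -0.8},{"tx": 0.0,"ty": -0.8,"tz": -86.0,"rx": 0.0,"ry": 0.0,"rz": 0.0,"jaw": -0.8},{"tx": 0.0,"ty": -0.8,"tz": -86.0,"rx": 0.0,"ry": 0.0,"rz": 0.0,"jaw": -0.8}])

```text
time_s: 10.4
position: [0.5304, -0.061, 0.0374]
tool_rot: [[-0.449, 0.894, -0.001], [0.894, 0.449, 0.004], [0.004, 0.001, -1.0]]
ft_force: [0.1, 0.2, -0.3]
grip_width: 0.0147
```

Run:
```python
from h import *
s=env.observe();print(s['time_s'],s['position'],s['ft_force'],s['grip_width'])
d=crop('side','pics/s7.png',255,215,375,335,5)
```

```text
10.4 [ 0.53040079 -0.06104143  0.03737223] [ 0.10839352  0.15016163 -0.28079778] 0.01472335931897151
```

View pics/s7.png

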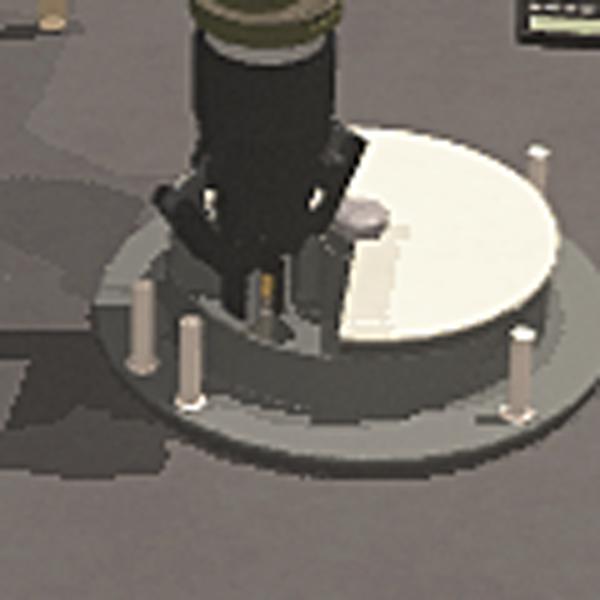

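Call:
apply_moves(plan=[{"tx": 0.0,"ty": 0.0,"tz": -1.0,"rx": 0.0,"ry": 0.0,"rz": 0.0,"jaw": -0.8},{"tx": 0.0,"ty": 0.0,"tz": -2.0,"rx": 0.0,"ry": 0.0,"rz": 0.0,"jaw": -0.8},{"tx": 0.0,"ty": 0.0,"tz": -2.0,"rx": 0.0,"ry": 0.0,"rz": 0.0,"jaw": -0.8}])

```text
time_s: 10.75
position: [0.5306, -0.061, 0.0358]
tool_rot: [[-0.449, 0.894, 0.0], [0.894, 0.449, 0.004], [0.003, 0.002, -1.0]]
ft_force: [0.2, -0.0, 0.4]
grip_width: 0.0147
```

Call:
apply_moves(plan=[{"tx": 0.0,"ty": 0.0,"tz": -1.0,"rx": 0.0,"ry": 0.0,"rz": 0.0,"jaw": -0.8},{"tx": 0.0,"ty": 0.0,"tz": -1.6,"rx": 0.0,"ry": 0.0,"rz": 0.0,"jaw": -0.8},{"tx": 0.0,"ty": 0.0,"tz": -1.6,"rx": 0.0,"ry": 0.0,"rz": 0.0,"jaw": -0.8}])

```text
time_s: 11.05
position: [0.5305, -0.061, 0.0341]
tool_rot: [[-0.449, 0.894, -0.0], [0.893, 0.449, 0.004], [0.003, 0.002, -1.0]]
ft_force: [0.1, -0.1, 0.0]
grip_width: 0.0143
```

Call:
apply_moves(plan=[{"tx": 0.0,"ty": 0.0,"tz": -0.5,"rx": 0.0,"ry": 0.0,"rz": 0.0,"jaw": -0.8},{"tx": 0.0,"ty": 0.0,"tz": -1.0,"rx": 0.0,"ry": 0.0,"rz": 0.0,"jaw": -0.8},{"tx": 0.0,"ty": 0.0,"tz": -1.0,"rx": 0.0,"ry": 0.0,"rz": 0.0,"jaw": -0.8}])

```text
time_s: 11.35
position: [0.5307, -0.0611, 0.0338]
tool_rot: [[-0.449, 0.893, 0.001], [0.893, 0.449, 0.003], [0.003, 0.002, -1.0]]
ft_force: [-2.0, 0.1, 7.1]
grip_width: 0.0147
```

Contact at TCP z 0.0338, as expected. Releasing gently.

Call:
apply_moves(plan=[{"tx": 0.0,"ty": 0.0,"tz": 0.3,"rx": 0.0,"ry": 0.0,"rz": 0.0,"jaw": -0.66},{"tx": 0.0,"ty": 0.0,"tz": 0.3,"rx": 0.0,"ry": 0.0,"rz": 0.0,"jaw": -0.6},{"tx": 0.0,"ty": 0.0,"tz": 0.3,"rx": 0.0,"ry": 0.0,"rz": 0.0,"jaw": -0.54},{"tx": 0.0,"ty": 0.0,"tz": 0.3,"rx": 0.0,"ry": 0.0,"rz": 0.0,"jaw": -0.46},{"tx": 0.0,"ty": 0.0,"tz": 0.3,"rx": 0.0,"ry": 0.0,"rz": 0.0,"jaw": -0.44}])

```text
time_s: 11.85
position: [0.5307, -0.061, 0.034]
tool_rot: [[-0.449, 0.893, 0.001], [0.893, 0.449, 0.003], [0.003, 0.002, -1.0]]
ft_force: [-0.4, 0.1, 0.3]
grip_width: 0.0238
```

Run:
```python
from h import *
s=env.observe();print(s['time_s'],s['position'],s['ft_force'],s['grip_width'])
d=crop('side','pics/s8.png',275,235,355,315,7)
```

```text
11.85 [ 0.53069705 -0.06103398  0.03397754] [-0.43238798  0.12583854  0.25410099] 0.0238335418158232
```

View pics/s8.png

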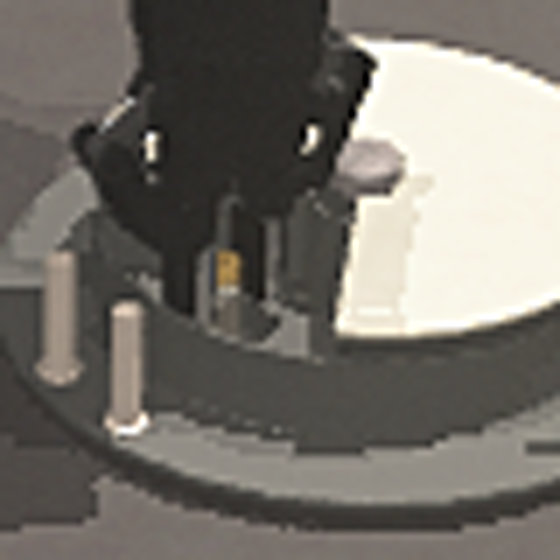

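Call:
apply_moves(plan=[{"tx": 0.0,"ty": 0.0,"tz": 3.0,"rx": 0.0,"ry": 0.0,"rz": 0.0,"jaw": -0.44},{"tx": 0.0,"ty": 0.0,"tz": 8.0,"rx": 0.0,"ry": 0.0,"rz": 0.0,"jaw": -0.44},{"tx": 0.0,"ty": 0.0,"tz": 15.0,"rx": 0.0,"ry": 0.0,"rz": 0.0,"jaw": -0.44},{"tx": 0.0,"ty": 0.0,"tz": 24.0,"rx": 0.0,"ry": 0.0,"rz": 0.0,"jaw": -0.44},{"tx": 0.0,"ty": 0.0,"tz": 40.0,"rx": 0.0,"ry": 0.0,"rz": 0.0,"jaw": -0.44},{"tx": 0.0,"ty": 0.0,"tz": 70.0,"rx": 0.0,"ry": 0.0,"rz": 0.0,"jaw": -0.44},{"tx": 0.0,"ty": 0.0,"tz": 100.0,"rx": 0.0,"ry": 0.0,"rz": 0.0,"jaw": -0.44},{"tx": 0.0,"ty": 0.0,"tz": 116.0,"rx": 0.0,"ry": 0.0,"rz": 0.0,"jaw": -0.4}])

```text
time_s: 12.7
position: [0.5313, -0.0612, 0.1532]
tool_rot: [[-0.449, 0.893, 0.004], [0.893, 0.449, 0.002], [-0.0, 0.005, -1.0]]
ft_force: [0.8, 0.4, -0.3]
grip_width: 0.0258
```

Run:
```python
from h import *
s=env.observe();print(s['time_s'],s['position'],s['ft_force'],s['grip_width'],np.degrees(np.arctan2(s['tool_rot'][1,1],s['tool_rot'][0,1])))
d=crop('side','pics/s9.png',265,225,385,325,6)
d=crop('top','pics/t9.png',265,165,405,305,4)
```

```text
12.7 [ 0.5313299  -0.06123399  0.15319488] [ 0.76967435  0.39183282 -0.31635279] 0.02581103391421951 26.68932481648681
```

View pics/s9.png

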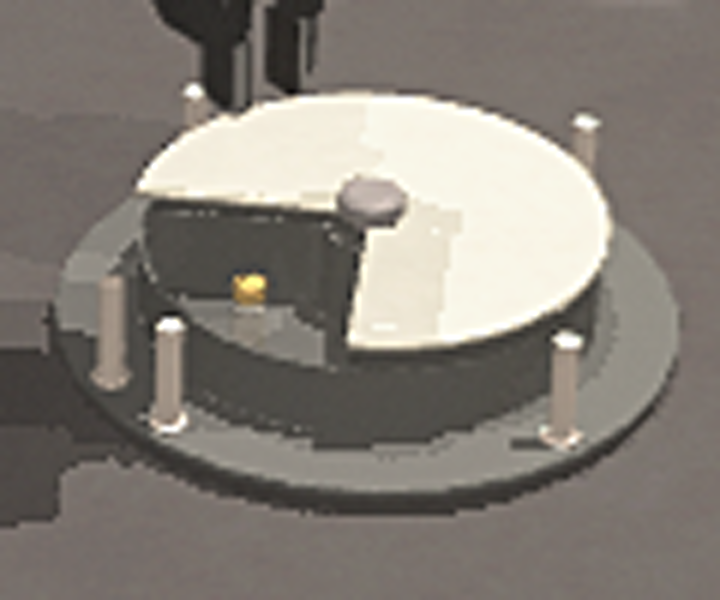

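View pics/t9.png

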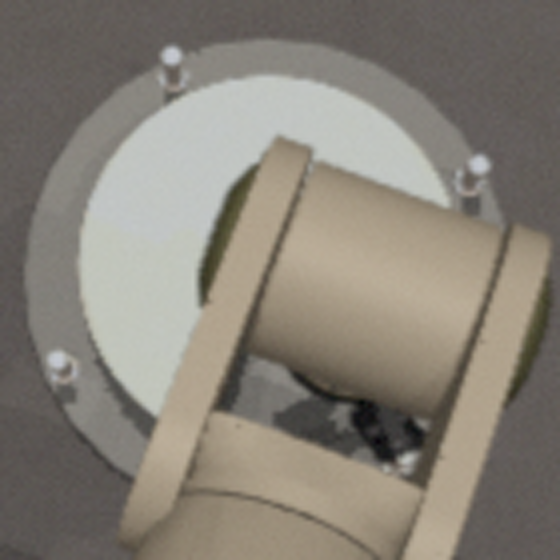

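The short vial stands upright in the bin (cap at (249,288) in the side crop). single_post_3's top at (60,360) in the top crop matches the prediction of (58,360). Going back to that post.

Call:
apply_moves(plan=[{"tx": 0.5,"ty": 25.0,"tz": 0.0,"rx": 0.0,"ry": 0.0,"rz": 0.0,"jaw": -0.36},{"tx": 1.0,"ty": 65.0,"tz": 0.0,"rx": 0.0,"ry": 0.0,"rz": 0.0,"jaw": -0.36},{"tx": 2.0,"ty": 105.0,"tz": 0.0,"rx": 0.0,"ry": 0.0,"rz": 0.0,"jaw": -0.36},{"tx": 2.5,"ty": 140.0,"tz": 0.0,"rx": 0.0,"ry": 0.0,"rz": 0.0,"jaw": -0.36},{"tx": 2.7,"ty": 155.0,"tz": 0.0,"rx": 0.0,"ry": 0.0,"rz": 0.0,"jaw": -0.36},{"tx": 2.7,"ty": 155.0,"tz": -20.0,"rx": 0.0,"ry": 0.0,"rz": 0.0,"jaw": -0.36},{"tx": 2.7,"ty": 155.0,"tz": -45.0,"rx": 0.0,"ry": 0.0,"rz": 0.0,"jaw": -0.36},{"tx": 2.7,"ty": 155.0,"tz": -65.0,"rx": 0.0,"ry": 0.0,"rz": 0.0,"jaw": -0.36},{"tx": 2.7,"ty": 155.0,"tz": -77.0,"rx": 0.0,"ry": 0.0,"rz": 0.0,"jaw": -0.36},{"tx": 2.7,"ty": 155.0,"tz": -77.0,"rx": 0.0,"ry": 0.0,"rz": 0.0,"jaw": -0.36}])

```text
time_s: 13.8
position: [0.5336, 0.0932, 0.0742]
tool_rot: [[-0.449, 0.894, 0.002], [0.894, 0.449, 0.002], [0.0, 0.003, -1.0]]
ft_force: [1.4, -0.2, 0.5]
grip_width: 0.0271
```

Run:
```python
from h import *
s=env.observe();print(s['time_s'],s['position'],s['ft_force'],s['grip_width'],np.degrees(np.arctan2(s['tool_rot'][1,1],s['tool_rot'][0,1])))
d=crop('side','pics/s10.png',265,215,345,295,7)
print((w2px(d,[[.534,.094,.068]])-[265,215]+.5)*7-.5)
```

```text
13.8 [0.53358165 0.09324291 0.07420591] [ 1.35609178 -0.17384332  0.45136828] 0.027054528659519166 26.662122636362202
[[225.86675011 177.02912053]]
```

View pics/s10.png

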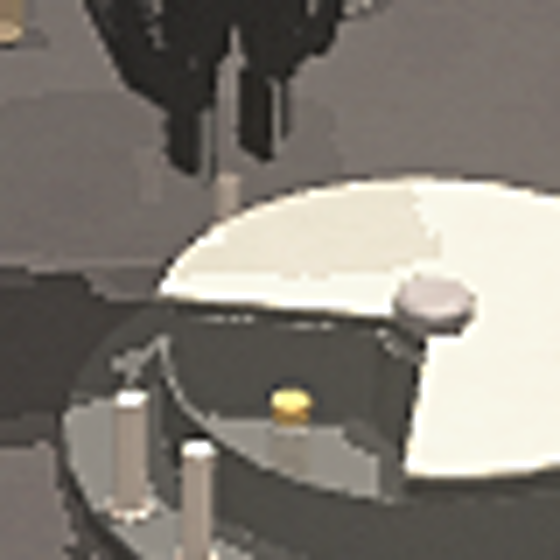

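Post top at (228,178) sits between the fingertips, and the vial still stands. Descend over it.

Call:
apply_moves(plan=[{"tx": 0.4,"ty": 0.8,"tz": -10.0,"rx": 0.0,"ry": 0.0,"rz": 0.0,"jaw": -0.36},{"tx": 0.4,"ty": 0.8,"tz": -22.0,"rx": 0.0,"ry": 0.0,"rz": 0.0,"jaw": -0.36},{"tx": 0.4,"ty": 0.8,"tz": -34.0,"rx": 0.0,"ry": 0.0,"rz": 0.0,"jaw": -0.36},{"tx": 0.4,"ty": 0.8,"tz": -41.0,"rx": 0.0,"ry": 0.0,"rz": 0.0,"jaw": -0.4},{"tx": 0.4,"ty": 0.8,"tz": -41.0,"rx": 0.0,"ry": 0.0,"rz": 0.0,"jaw": -0.45},{"tx": 0.4,"ty": 0.8,"tz": -41.0,"rx": 0.0,"ry": 0.0,"rz": 0.0,"jaw": -0.5},{"tx": 0.4,"ty": 0.8,"tz": -41.0,"rx": 0.0,"ry": 0.0,"rz": 0.0,"jaw": -0.54},{"tx": 0.4,"ty": 0.8,"tz": -41.0,"rx": 0.0,"ry": 0.0,"rz": 0.0,"jaw": -0.58},{"tx": 0.4,"ty": 0.8,"tz": -41.0,"rx": 0.0,"ry": 0.0,"rz": 0.0,"jaw": -0.61},{"tx": 0.4,"ty": 0.8,"tz": -41.0,"rx": 0.0,"ry": 0.0,"rz": 0.0,"jaw": -0.64}])

```text
time_s: 14.85
position: [0.5347, 0.0941, 0.0346]
tool_rot: [[-0.449, 0.894, 0.005], [0.894, 0.449, 0.002], [-0.001, 0.005, -1.0]]
ft_force: [-0.3, 0.4, -0.3]
grip_width: 0.0156
```

```bash
cat > arc2.py <<'E'
import sys
from h import *
# constant-pitch soft rows: angles listed (deg, cumulative)
s=env.observe();p=s['position']*1000;c=np.array([595.2,-27.8]);R=136
v=p[:2]-c;a00=np.arctan2(v[1],v[0]);print(s['time_s'],'r',np.linalg.norm(v),'ang',np.degrees(a00),'yang',np.degrees(np.arctan2(s['tool_rot'][1,1],s['tool_rot'][0,1])),'F',s['ft_force'],s['grip_width'])
for d in map(float,sys.argv[1:]):
    a=a00+np.radians(d);q=c+R*np.array([np.cos(a),np.sin(a)])-p[:2];print(d,np.round(q,1),round(np.radians(d),3))
E
python3 arc2.py .3 .8 1.5 2.5 3.8 5.3 7 8.8 10.6 12.4 14.2 16
```

```text
14.85 r 136.08609172789366 ang 116.38773250685703 yang 26.66794862562745 F [-0.27628793  0.4152342  -0.2785213 ] 0.015601957887411278
0.3 [-0.6 -0.4] 0.005
0.8 [-1.7 -0.9] 0.014
1.5 [-3.1 -1.7] 0.026
2.5 [-5.2 -2.8] 0.044
3.8 [-7.9 -4.4] 0.066
5.3 [-11.   -6.2] 0.093
7.0 [-14.4  -8.4] 0.122
8.8 [-17.9 -10.8] 0.154
10.6 [-21.3 -13.3] 0.185
12.4 [-24.7 -15.9] 0.216
14.2 [-28.  -18.6] 0.248
16.0 [-31.2 -21.5] 0.279
```

```bash
python3 arc2.py .4 1.3 2.7 4.5 6.3 8.1 9.9 11.7 13.5 14.9 15.8 16.2
```

```text
14.85 r 136.08609172789366 ang 116.38773250685703 yang 26.66794862562745 F [-0.27628793  0.4152342  -0.2785213 ] 0.015601957887411278
0.4 [-0.8 -0.5] 0.007
1.3 [-2.7 -1.5] 0.023
2.7 [-5.6 -3.1] 0.047
4.5 [-9.3 -5.2] 0.079
6.3 [-13.   -7.4] 0.11
8.1 [-16.5  -9.8] 0.141
9.9 [-20.  -12.3] 0.173
11.7 [-23.4 -14.9] 0.204
13.5 [-26.7 -17.6] 0.236
14.9 [-29.3 -19.7] 0.26
15.8 [-30.8 -21.1] 0.276
16.2 [-31.6 -21.8] 0.283
```

Call:
apply_moves(plan=[{"tx": -0.8,"ty": -0.5,"tz": 0.0,"rx": 0.0,"ry": 0.0,"rz": 0.007,"jaw": -0.64},{"tx": -2.7,"ty": -1.5,"tz": 0.0,"rx": 0.0,"ry": 0.0,"rz": 0.023,"jaw": -0.64},{"tx": -5.6,"ty": -3.1,"tz": 0.0,"rx": 0.0,"ry": 0.0,"rz": 0.047,"jaw": -0.64},{"tx": -9.3,"ty": -5.2,"tz": 0.0,"rx": 0.0,"ry": 0.0,"rz": 0.079,"jaw": -0.64},{"tx": -13.0,"ty": -7.4,"tz": 0.0,"rx": 0.0,"ry": 0.0,"rz": 0.11,"jaw": -0.64},{"tx": -16.5,"ty": -9.8,"tz": 0.0,"rx": 0.0,"ry": 0.0,"rz": 0.141,"jaw": -0.64},{"tx": -20.0,"ty": -12.3,"tz": 0.0,"rx": 0.0,"ry": 0.0,"rz": 0.173,"jaw": -0.64},{"tx": -23.4,"ty": -14.9,"tz": 0.0,"rx": 0.0,"ry": 0.0,"rz": 0.204,"jaw": -0.64},{"tx": -26.7,"ty": -17.6,"tz": 0.0,"rx": 0.0,"ry": 0.0,"rz": 0.236,"jaw": -0.64},{"tx": -29.3,"ty": -19.7,"tz": 0.0,"rx": 0.0,"ry": 0.0,"rz": 0.26,"jaw": -0.64},{"tx": -30.8,"ty": -21.1,"tz": 0.0,"rx": 0.0,"ry": 0.0,"rz": 0.276,"jaw": -0.64},{"tx": -31.6,"ty": -21.8,"tz": 0.0,"rx": 0.0,"ry": 0.0,"rz": 0.283,"jaw": -0.64}])

```text
time_s: 16.05
position: [0.5031, 0.0722, 0.0347]
tool_rot: [[-0.681, 0.732, 0.004], [0.732, 0.681, 0.003], [-0.001, 0.005, -1.0]]
ft_force: [1.2, 1.3, 0.2]
grip_width: 0.0155
```

```bash
python3 arc2.py .4 1.3 2.7 4.5 6.3 8.1 9.9 11.7 13.5 14.9 15.8 16.2; python3 -c "
from h import *
crop('side','pics/s11.png',265,215,365,315,6)"
```

```text
16.05 r 135.92302795104553 ang 132.6491522612145 yang 42.91972437849948 F [1.20768437 1.30054556 0.18889324] 0.015530403857924225
0.4 [-0.7 -0.6] 0.007
1.3 [-2.3 -2.1] 0.023
2.7 [-4.7 -4.4] 0.047
4.5 [-7.6 -7.5] 0.079
6.3 [-10.5 -10.7] 0.11
8.1 [-13.2 -13.9] 0.141
9.9 [-15.9 -17.3] 0.173
11.7 [-18.4 -20.7] 0.204
13.5 [-20.9 -24.2] 0.236
14.9 [-22.7 -27. ] 0.26
15.8 [-23.8 -28.8] 0.276
16.2 [-24.3 -29.6] 0.283
```

View pics/s11.png

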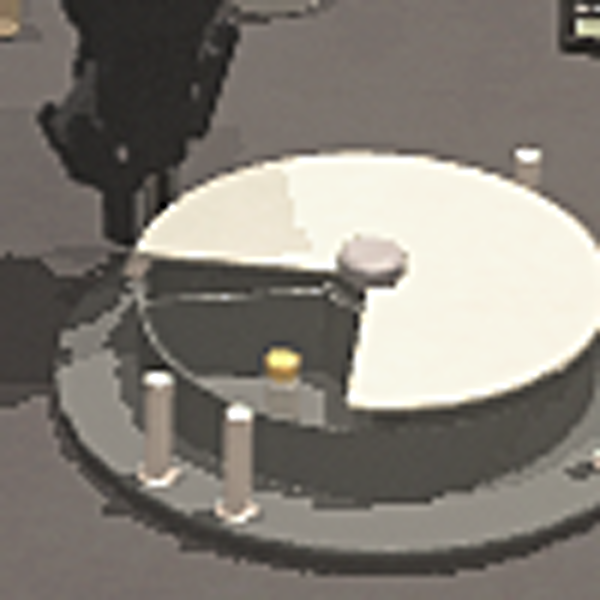

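The carousel turned and the vial is still standing (cap at (282,362)). Continuing.

Call:
apply_moves(plan=[{"tx": -0.7,"ty": -0.6,"tz": 0.0,"rx": 0.0,"ry": 0.0,"rz": 0.007,"jaw": -0.64},{"tx": -2.3,"ty": -2.1,"tz": 0.0,"rx": 0.0,"ry": 0.0,"rz": 0.023,"jaw": -0.64},{"tx": -4.7,"ty": -4.4,"tz": 0.0,"rx": 0.0,"ry": 0.0,"rz": 0.047,"jaw": -0.64},{"tx": -7.6,"ty": -7.5,"tz": 0.0,"rx": 0.0,"ry": 0.0,"rz": 0.079,"jaw": -0.64},{"tx": -10.5,"ty": -10.7,"tz": 0.0,"rx": 0.0,"ry": 0.0,"rz": 0.11,"jaw": -0.64},{"tx": -13.2,"ty": -13.9,"tz": 0.0,"rx": 0.0,"ry": 0.0,"rz": 0.141,"jaw": -0.64},{"tx": -15.9,"ty": -17.3,"tz": 0.0,"rx": 0.0,"ry": 0.0,"rz": 0.173,"jaw": -0.64},{"tx": -18.4,"ty": -20.7,"tz": 0.0,"rx": 0.0,"ry": 0.0,"rz": 0.204,"jaw": -0.64},{"tx": -20.9,"ty": -24.2,"tz": 0.0,"rx": 0.0,"ry": 0.0,"rz": 0.236,"jaw": -0.64},{"tx": -22.7,"ty": -27.0,"tz": 0.0,"rx": 0.0,"ry": 0.0,"rz": 0.26,"jaw": -0.64},{"tx": -23.8,"ty": -28.8,"tz": 0.0,"rx": 0.0,"ry": 0.0,"rz": 0.276,"jaw": -0.64},{"tx": -24.3,"ty": -29.6,"tz": 0.0,"rx": 0.0,"ry": 0.0,"rz": 0.283,"jaw": -0.64}])

```text
time_s: 17.3
position: [0.4785, 0.0424, 0.0347]
tool_rot: [[-0.859, 0.512, 0.003], [0.512, 0.859, 0.004], [-0.001, 0.005, -1.0]]
ft_force: [1.3, 0.2, 0.8]
grip_width: 0.0154
```

```bash
python3 arc2.py .4 1.3 2.7 4.5 6.3 8.1 9.9 11.7 13.5 14.9 15.8 16.2
```

```text
17.3 r 136.16547447153164 ang 148.961005617445 yang 59.177361288136545 F [1.32399439 0.22427159 0.75968629] 0.015425241756058474
0.4 [-0.3 -0.9] 0.007
1.3 [-1.4 -2.7] 0.023
2.7 [-3.  -5.7] 0.047
4.5 [-5.  -9.4] 0.079
6.3 [ -6.8 -13.3] 0.11
8.1 [ -8.6 -17.2] 0.141
9.9 [-10.2 -21.2] 0.173
11.7 [-11.7 -25.2] 0.204
13.5 [-13.  -29.2] 0.236
14.9 [-14.  -32.4] 0.26
15.8 [-14.5 -34.5] 0.276
16.2 [-14.8 -35.4] 0.283
```

Call:
apply_moves(plan=[{"tx": -0.4,"ty": -0.9,"tz": 0.0,"rx": 0.0,"ry": 0.0,"rz": 0.007,"jaw": -0.64},{"tx": -1.4,"ty": -2.7,"tz": 0.0,"rx": 0.0,"ry": 0.0,"rz": 0.023,"jaw": -0.64},{"tx": -3.0,"ty": -5.7,"tz": 0.0,"rx": 0.0,"ry": 0.0,"rz": 0.047,"jaw": -0.64},{"tx": -5.0,"ty": -9.4,"tz": 0.0,"rx": 0.0,"ry": 0.0,"rz": 0.079,"jaw": -0.64},{"tx": -6.8,"ty": -13.3,"tz": 0.0,"rx": 0.0,"ry": 0.0,"rz": 0.11,"jaw": -0.64},{"tx": -8.6,"ty": -17.2,"tz": 0.0,"rx": 0.0,"ry": 0.0,"rz": 0.141,"jaw": -0.64},{"tx": -10.2,"ty": -21.2,"tz": 0.0,"rx": 0.0,"ry": 0.0,"rz": 0.173,"jaw": -0.64},{"tx": -11.7,"ty": -25.2,"tz": 0.0,"rx": 0.0,"ry": 0.0,"rz": 0.204,"jaw": -0.64},{"tx": -13.0,"ty": -29.2,"tz": 0.0,"rx": 0.0,"ry": 0.0,"rz": 0.236,"jaw": -0.64},{"tx": -14.0,"ty": -32.4,"tz": 0.0,"rx": 0.0,"ry": 0.0,"rz": 0.26,"jaw": -0.64},{"tx": -14.5,"ty": -34.5,"tz": 0.0,"rx": 0.0,"ry": 0.0,"rz": 0.276,"jaw": -0.64},{"tx": -14.8,"ty": -35.4,"tz": 0.0,"rx": 0.0,"ry": 0.0,"rz": 0.283,"jaw": -0.64}])

```text
time_s: 18.5
position: [0.4636, 0.0069, 0.0347]
tool_rot: [[-0.968, 0.252, 0.002], [0.252, 0.968, 0.005], [-0.001, 0.005, -1.0]]
ft_force: [1.1, 2.0, 0.7]
grip_width: 0.0156
```

```bash
python3 arc2.py .4 1.3 2.7 4.5 6.3 8.1 9.9 11.7 13.5 14.9 15.8 16.2;  python3 -c "
from h import *
crop('side','pics/s12.png',265,215,365,315,6)"
```

```text
18.5 r 136.05150182558805 ang 165.2208878702438 yang 75.42570961372019 F [1.12185359 2.04390831 0.73352507] 0.015601908150323307
0.4 [-0.2 -0.9] 0.007
1.3 [-0.7 -3. ] 0.023
2.7 [-1.4 -6.2] 0.047
4.5 [ -2.3 -10.4] 0.079
6.3 [ -3.  -14.7] 0.11
8.1 [ -3.5 -18.9] 0.141
9.9 [ -4.  -23.1] 0.173
11.7 [ -4.3 -27.4] 0.204
13.5 [ -4.4 -31.7] 0.236
14.9 [ -4.4 -35. ] 0.26
15.8 [ -4.4 -37.1] 0.276
16.2 [ -4.4 -38.1] 0.283
```

View pics/s12.png

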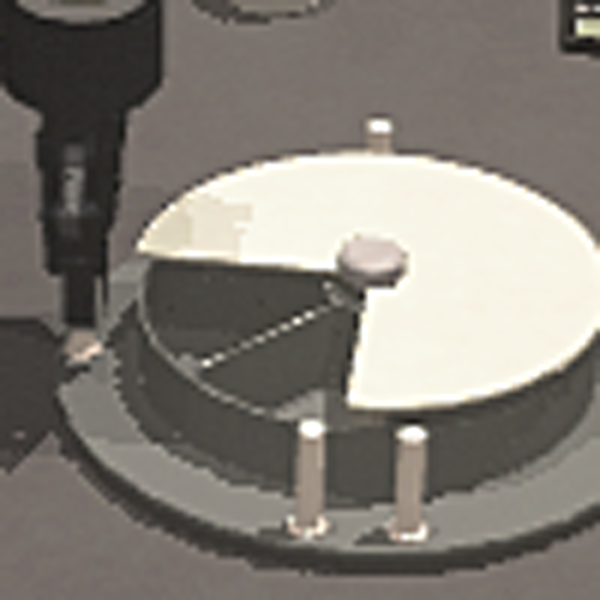

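Call:
apply_moves(plan=[{"tx": -0.2,"ty": -0.9,"tz": 0.0,"rx": 0.0,"ry": 0.0,"rz": 0.007,"jaw": -0.64},{"tx": -0.7,"ty": -3.0,"tz": 0.0,"rx": 0.0,"ry": 0.0,"rz": 0.023,"jaw": -0.64},{"tx": -1.4,"ty": -6.2,"tz": 0.0,"rx": 0.0,"ry": 0.0,"rz": 0.047,"jaw": -0.64},{"tx": -2.3,"ty": -10.4,"tz": 0.0,"rx": 0.0,"ry": 0.0,"rz": 0.079,"jaw": -0.64},{"tx": -3.0,"ty": -14.7,"tz": 0.0,"rx": 0.0,"ry": 0.0,"rz": 0.11,"jaw": -0.64},{"tx": -3.5,"ty": -18.9,"tz": 0.0,"rx": 0.0,"ry": 0.0,"rz": 0.141,"jaw": -0.64},{"tx": -4.0,"ty": -23.1,"tz": 0.0,"rx": 0.0,"ry": 0.0,"rz": 0.173,"jaw": -0.64},{"tx": -4.3,"ty": -27.4,"tz": 0.0,"rx": 0.0,"ry": 0.0,"rz": 0.204,"jaw": -0.64},{"tx": -4.4,"ty": -31.7,"tz": 0.0,"rx": 0.0,"ry": 0.0,"rz": 0.236,"jaw": -0.64},{"tx": -4.4,"ty": -35.0,"tz": 0.0,"rx": 0.0,"ry": 0.0,"rz": 0.26,"jaw": -0.64},{"tx": -4.4,"ty": -37.1,"tz": 0.0,"rx": 0.0,"ry": 0.0,"rz": 0.276,"jaw": -0.64},{"tx": -4.4,"ty": -38.1,"tz": 0.0,"rx": 0.0,"ry": 0.0,"rz": 0.283,"jaw": -0.64}])

```text
time_s: 19.75
position: [0.4592, -0.0313, 0.0347]
tool_rot: [[-1.0, -0.029, 0.0], [-0.029, 1.0, 0.005], [-0.0, 0.005, -1.0]]
ft_force: [2.2, 2.1, -0.6]
grip_width: 0.0156
```

```bash
python3 arc2.py .4 1.3 2.7 4.5 6.3 8.1 9.9 11.7 13.5 14.9 15.8 16.2
```

```text
19.75 r 136.06942137266563 ang -178.5140650489817 yang 91.67898113861155 F [ 2.18207189  2.13696892 -0.63571969] 0.015612920586866575
0.4 [ 0.1 -0.9] 0.007
1.3 [ 0.2 -3.1] 0.023
2.7 [ 0.4 -6.4] 0.047
4.5 [  0.8 -10.7] 0.079
6.3 [  1.3 -14.9] 0.11
8.1 [  1.9 -19.1] 0.141
9.9 [  2.7 -23.3] 0.173
11.7 [  3.6 -27.5] 0.204
13.5 [  4.6 -31.6] 0.236
14.9 [  5.5 -34.8] 0.26
15.8 [  6.2 -36.9] 0.276
16.2 [  6.5 -37.8] 0.283
```

Call:
apply_moves(plan=[{"tx": 0.1,"ty": -0.9,"tz": 0.0,"rx": 0.0,"ry": 0.0,"rz": 0.007,"jaw": -0.64},{"tx": 0.2,"ty": -3.1,"tz": 0.0,"rx": 0.0,"ry": 0.0,"rz": 0.023,"jaw": -0.64},{"tx": 0.4,"ty": -6.4,"tz": 0.0,"rx": 0.0,"ry": 0.0,"rz": 0.047,"jaw": -0.64},{"tx": 0.8,"ty": -10.7,"tz": 0.0,"rx": 0.0,"ry": 0.0,"rz": 0.079,"jaw": -0.64},{"tx": 1.3,"ty": -14.9,"tz": 0.0,"rx": 0.0,"ry": 0.0,"rz": 0.11,"jaw": -0.64},{"tx": 1.9,"ty": -19.1,"tz": 0.0,"rx": 0.0,"ry": 0.0,"rz": 0.141,"jaw": -0.64},{"tx": 2.7,"ty": -23.3,"tz": 0.0,"rx": 0.0,"ry": 0.0,"rz": 0.173,"jaw": -0.64},{"tx": 3.6,"ty": -27.5,"tz": 0.0,"rx": 0.0,"ry": 0.0,"rz": 0.204,"jaw": -0.64},{"tx": 4.6,"ty": -31.6,"tz": 0.0,"rx": 0.0,"ry": 0.0,"rz": 0.236,"jaw": -0.64},{"tx": 5.5,"ty": -34.8,"tz": 0.0,"rx": 0.0,"ry": 0.0,"rz": 0.26,"jaw": -0.64},{"tx": 6.2,"ty": -36.9,"tz": 0.0,"rx": 0.0,"ry": 0.0,"rz": 0.276,"jaw": -0.64},{"tx": 6.5,"ty": -37.8,"tz": 0.0,"rx": 0.0,"ry": 0.0,"rz": 0.283,"jaw": -0.64}])

```text
time_s: 20.95
position: [0.4655, -0.0692, 0.0346]
tool_rot: [[-0.951, -0.308, -0.002], [-0.308, 0.951, 0.005], [0.0, 0.005, -1.0]]
ft_force: [-0.5, 1.8, 0.6]
grip_width: 0.0155
```

```bash
python3 arc2.py .4 1.3 2.7 4.5 6.3 8.1 9.9 11.7 13.5 14.9 15.8 16.2
```

```text
20.95 r 136.1275925127496 ang -162.2769162096076 yang 107.92428165697123 F [-0.48040189  1.7971463   0.61558114] 0.0155397561331526
0.4 [ 0.4 -0.9] 0.007
1.3 [ 1.1 -2.9] 0.023
2.7 [ 2.2 -6. ] 0.047
4.5 [  3.8 -10. ] 0.079
6.3 [  5.4 -13.9] 0.11
8.1 [  7.2 -17.8] 0.141
9.9 [  9.2 -21.6] 0.173
11.7 [ 11.2 -25.4] 0.204
13.5 [ 13.4 -29.1] 0.236
14.9 [ 15.1 -31.9] 0.26
15.8 [ 16.3 -33.7] 0.276
16.2 [ 16.8 -34.5] 0.283
```

Call:
apply_moves(plan=[{"tx": 0.4,"ty": -0.9,"tz": 0.0,"rx": 0.0,"ry": 0.0,"rz": 0.007,"jaw": -0.64},{"tx": 1.1,"ty": -2.9,"tz": 0.0,"rx": 0.0,"ry": 0.0,"rz": 0.023,"jaw": -0.64},{"tx": 2.2,"ty": -6.0,"tz": 0.0,"rx": 0.0,"ry": 0.0,"rz": 0.047,"jaw": -0.64},{"tx": 3.8,"ty": -10.0,"tz": 0.0,"rx": 0.0,"ry": 0.0,"rz": 0.079,"jaw": -0.64},{"tx": 5.4,"ty": -13.9,"tz": 0.0,"rx": 0.0,"ry": 0.0,"rz": 0.11,"jaw": -0.64},{"tx": 7.2,"ty": -17.8,"tz": 0.0,"rx": 0.0,"ry": 0.0,"rz": 0.141,"jaw": -0.64},{"tx": 9.2,"ty": -21.6,"tz": 0.0,"rx": 0.0,"ry": 0.0,"rz": 0.173,"jaw": -0.64},{"tx": 11.2,"ty": -25.4,"tz": 0.0,"rx": 0.0,"ry": 0.0,"rz": 0.204,"jaw": -0.64},{"tx": 13.4,"ty": -29.1,"tz": 0.0,"rx": 0.0,"ry": 0.0,"rz": 0.236,"jaw": -0.64},{"tx": 15.1,"ty": -31.9,"tz": 0.0,"rx": 0.0,"ry": 0.0,"rz": 0.26,"jaw": -0.64},{"tx": 16.3,"ty": -33.7,"tz": 0.0,"rx": 0.0,"ry": 0.0,"rz": 0.276,"jaw": -0.64},{"tx": 16.8,"ty": -34.5,"tz": 0.0,"rx": 0.0,"ry": 0.0,"rz": 0.283,"jaw": -0.64}])

```text
time_s: 22.15
position: [0.4824, -0.1039, 0.0345]
tool_rot: [[-0.827, -0.562, -0.003], [-0.562, 0.827, 0.004], [0.0, 0.005, -1.0]]
ft_force: [0.1, 1.4, 1.0]
grip_width: 0.0153
```

Call:
apply_moves(plan=[{"tx": 0.0,"ty": 0.0,"tz": 0.0,"rx": 0.0,"ry": 0.0,"rz": 0.0,"jaw": -0.56},{"tx": 0.0,"ty": 0.0,"tz": 0.0,"rx": 0.0,"ry": 0.0,"rz": 0.0,"jaw": -0.48},{"tx": 0.0,"ty": 0.0,"tz": 0.0,"rx": 0.0,"ry": 0.0,"rz": 0.0,"jaw": -0.4},{"tx": 0.0,"ty": 0.0,"tz": 10.0,"rx": 0.0,"ry": 0.0,"rz": 0.0,"jaw": -0.36},{"tx": 0.0,"ty": 0.0,"tz": 30.0,"rx": 0.0,"ry": 0.0,"rz": 0.0,"jaw": -0.36},{"tx": 0.0,"ty": 0.0,"tz": 60.0,"rx": 0.0,"ry": 0.0,"rz": 0.0,"jaw": -0.36},{"tx": -20.0,"ty": 0.0,"tz": 100.0,"rx": 0.0,"ry": 0.0,"rz": 0.0,"jaw": -0.36},{"tx": -50.0,"ty": 0.0,"tz": 130.0,"rx": 0.0,"ry": 0.0,"rz": 0.0,"jaw": -0.36},{"tx": -80.0,"ty": 0.0,"tz": 150.0,"rx": 0.0,"ry": 0.0,"rz": 0.0,"jaw": -0.36},{"tx": -80.0,"ty": 0.0,"tz": 150.0,"rx": 0.0,"ry": 0.0,"rz": 0.0,"jaw": -0.36}])

```text
time_s: 23.15
position: [0.4007, -0.1037, 0.1875]
tool_rot: [[-0.828, -0.561, 0.001], [-0.561, 0.828, 0.002], [-0.002, 0.001, -1.0]]
ft_force: [1.1, -0.3, -0.0]
grip_width: 0.0277
```

Run:
```python
from h import *
s=env.observe();print(s['time_s'],s['position'],s['ft_force'],s['grip_width'])
d=crop('side','pics/s13.png',250,215,390,315,5)
d=crop('top','pics/t13.png',265,165,405,305,4)
```

```text
23.15 [ 0.40072974 -0.10374483  0.18754603] [ 1.05278284 -0.31039372 -0.01664054] 0.02768326377625997
```

View pics/s13.png

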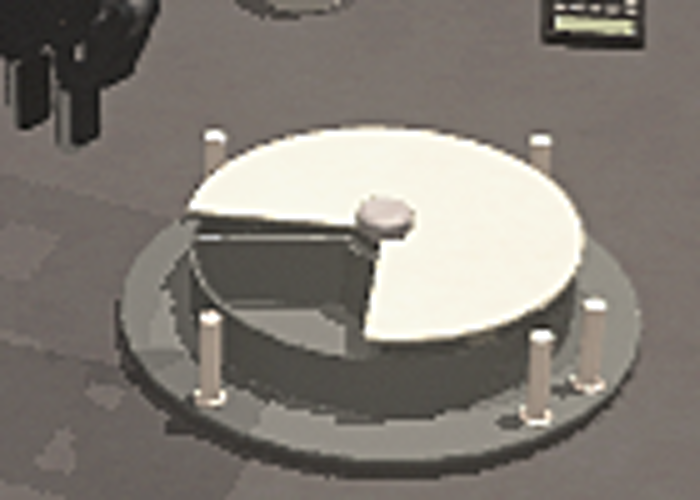

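View pics/t13.png

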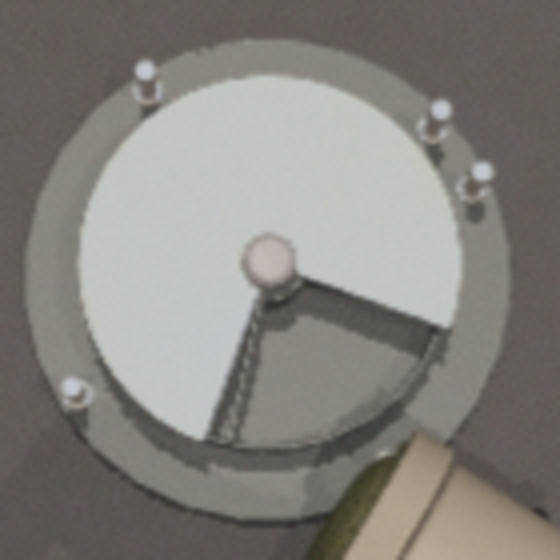

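Run:
```python
from h import *
d=env.get_image('top')
P=px2w(d,c2p([(481,172),(441,109),(146,70),(73,385)],265,165,4),.068)[:,:2];v=P-[.5952,-.0278]
a=np.degrees(np.arctan2(v[:,1],v[:,0]));h=np.degrees(np.arcsin(.022/.136));print(np.linalg.norm(v,axis=1),a-[-h,h,90,180])
cv2.imwrite('pics/t14.png',d['image'][:,:,::-1])
s=env.observe();print(s['time_s'],np.abs(s['qvel']).max())
```

```text
[0.13477024 0.13582057 0.13584383 0.13548089] [-56.11696762 -55.95115086 -56.1064444  -56.18193815]
23.3 1.6706408703988187
```

View pics/t14.png

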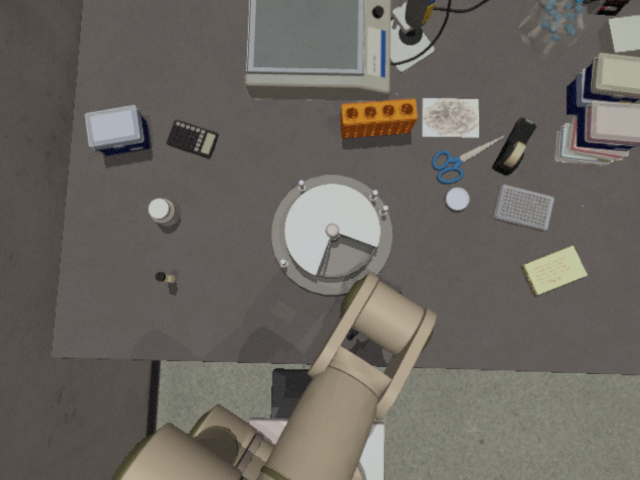

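The bin is now at -56.1°, 97° from the window. Tall vial (160,277), jar (160,210) and dish (457,199) are where they started, and the robot is clear. Handing in.

```bash
python3 -c "
from rig import env
print(env.close_job())"
```

```text
the job is handed in; nothing more can be done
None
```

The job is handed in after about 23 s of robot time, and every step went as planned. No verdict is reported on hand-in.

- **Lining up:** I caged a single rim post between the fingers and turned the carousel about -69°. The pair-marked bin came to within about 1.5° of the opening's middle, roughly 2 mm.
- **Placing the vial:** I stood the short vial in that bin about 72 mm from the axle and let it go. Pictures showed it upright after release and after the first 16° of turning.
- **Turning:** I turned the carousel about 97° anticlockwise in soft steps, at most about 43 mm/s at the posts. The vial's centre should be about 9 mm past the axle, away from the opening, against the limit of 25 mm short of it.

**Last checks:** the four visible posts put the bin at -56.1°, agreeing to within 0.25°. The tall vial, jar and dish showed at their starting pixels, and the arm was clear of everything. No check failed or disagreed.

**Not seen:** under the cover the vial is hidden from both cameras. That it still stands there is inferred from the gentle, unchanged motion.

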